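# Weigh two power modules and reject the gutted one

## Robot

A 7-joint arm with a two-finger parallel gripper is mounted at the origin on the work surface. World frame = base frame: x ahead of the robot, y to its left, z up, the work surface at z = 0. Lengths are in m, angles in rad, forces in N, time in s.
With the tool pointing down it reaches from about 0.4 to 0.9 m from the base axis. Payload 5.5 kg.
Tool frame: the origin (TCP) lies on the centre line of the jaws, within the pads' length; the fingertips stand 22 mm ahead of it and the grasp point (between the pads) lies 3 mm ahead of it (robot.finger_overhang is the distance from the TCP to the fingertips, in m); z points along the fingers, y is the direction in which the jaws open and shut (so a half turn about z gives the same grasp; the last joint's range is limited). The gripper opens to 92 mm and grips with 3 to 60 N. Pads are 19 mm wide; open, the fingers measure 130 mm over their backs; the gripper's body (75 mm by 190 mm) begins 47 mm behind the grasp point.
Start: joints at [-0.85, 0.501, -0.427, 1.55, 0.221, 1.138, -0.21], TCP at [0.287, 0.583, 0.222] pointing down, gripper open.
Joint ranges: [-2.88, 2.88], [-0.31, 2.03], [-1.54, 1.56], [0.2, 2.42], [-1.41, 4.55], [0.19, 2.02], [-2.57, 2.57]. Speed limits (rad/s): [2.57, 2.57, 3.14, 3.14, 3.14, 3.14, 3.14].

## Interface

Orientations are given as a rotation vector (axis times angle).
In Python, from bench import sensors, eyes, ticket, models, robot gives the robot as it stands. The module is installed in compiled form; this text tells all that it offers.
- The arm moves only by the tool move_arm, never from a script. Its argument "moves" is a list of rows, each an object of numbers: "tx", "ty", "tz": the shift along the tool's x, y, z in mm; "turn": the turn about the tool's z in degrees. A call has 1 to 10 rows; each row shifts and turns the commanded pose from where the row before left it, along the tool's axes as they then stand; what a row does not reach is not made up. A row lasts 1/12 s, in which the tool goes at most 41.7 mm and 7.16 degrees, less where a joint would pass 70% of its speed; a pose out of reach is approached as far as the arm can. A call is refused whole if a number of a shift passes 41.7 or a number of a turn 7.16, either way. A call with a gripper value outside its range is refused whole. "grip" is the finger opening in mm, from 0 to 91.8, set as the call begins (left out, the last holds). The fingers move at their own pace and stop on an object; the grip force is fixed at half the most. Time passes only in rows, so rows that do not move let the fingers close. It gives the time, the measured TCP pose, the force and the opening at its end, in the units of the state.
- sensors.state(): the state, without advancing time (a new reading comes with each control period).
- eyes.grab_frame(name): name is "scene" or "top" or "wrist"; returns a dict with "pixels" (420x560x3 uint8, red, green, blue), "K" (3x3 intrinsics, pixels), "distortion" ([k1, k2, p1, p2, k3] as OpenCV has them; the pictures are not rectified), "R" (3x3) and "t" (3): a world point X has camera coordinates R X + t. Camera axes: x right, y down, z forward; pixel columns grow to the right and rows downward; lengths in m; the calibration is good to about 2 mm. A picture is of the moment at which its call begins. There is no depth.
- ticket.hand_in(): hands the job in, once; it reports no verdict.
Trained networks look in a picture, given as the dict that the camera call returned (one of the last four; its "shot" number tells which), for a name from the list of things; names that differ only in an ending like _2 or _b are one class to them, and where a whole thing is asked for, a point or a joint stands for the part that bears it (a point fixed in the world has none). Each returns a list of dicts, best first, with "p" (0 to 1); they miss things now and then, are a little off and sometimes report something else, mostly with a low value. They report only what shows in the picture. A call takes as long as a camera call. They do not tell look-alikes from the thing itself.
- models.recognise(query, picture): "point" ([x, y, z] in m, in world coordinates, good to about 4 mm: the middle of the surface that is visible of it).
- models.masks_of(query, picture): "mask" (420x560 bool, what is visible of it).
- models.pinpoint(query, picture): "point" ([x, y, z] in m, in world coordinates, good to about 4 mm: a listed point, or the origin of a listed thing).
The state is a dict: "t": time; "q": joint angles; "dq": joint speeds; "joint_efforts": joint torques, N m; "tool_pos": TCP position; "tool_rot": TCP orientation; "ft_force": force on the tool from outside, world axes, zero at the start; "ft_torque": the same for the moment, N m; "finger_gap": opening from 0.0 (shut) to 1.0 (fully open).
Only numpy, scipy, OpenCV 4.12 (cv2) and the standard library are available. Lean on these libraries where they do the work, as an engineer would, in place of code of your own. Each camera call takes 0.05 s, during which the arm holds its last target.

## Task

Of the two identical-looking finned power modules, one is complete and heavy and the other has been gutted. Before anything goes into the reject tray, slide one of them onto the near pan of the balance and let go of it to see whether the pan goes down; then finish with the heavy module standing wholly on the pan, holding it down, and the light one lying flat in the long grey reject tray on the robot's side. Do not tip a module over, and leave the weights, cup, mug and screwdriver where they are.

Things in the scene. Friction and masses are not known exactly. Their poses are not given: they have to be found in the camera images.
- station: Fixed wooden weighing station with pan, decks and tray. Origin on the table directly below the near pan's centre; x points away from the robot along the beam (up to 0.18 rad off the robot's x), y left, z up. A small white dial plate beside the pointer, to 120 mm high, stands at station x 110 to 146, y 22 mm.
- tray (a point): Centre of the floor of the reject tray, the long grey trough on the robot's side of the pan and decks: floor 48 mm high, 125 mm (station x -67 to -192) by 544 mm (y); thin wall 68 mm high along its robot side and ends, open towards pan and decks, so a module slid off them towards the robot drops 8 to 12 mm and lies flat in it.
- deck_left (a point): Centre of the top of the left wooden loading deck, 60 mm high: station x -65 to 95, y 62 to 272 mm. Only a module stands on it.
- deck_right (a point): Centre of the top of the right wooden loading deck, 60 mm high: station x -65 to 95, y -62 to -272 mm. Only a module stands on it.
- pan (a point): Centre of the top of the near balance pan, a flat rimless steel plate 130 mm (station x) by 116 mm (y) between the decks, 4 mm gaps. It stays level as it rises and sinks: empty or under the gutted module it is 55 mm above the table (5 below the decks), under the complete one 37 mm. Axes as the station's.
- beam (a joint): Tilt (rad) of the balance beam, under the pans along station x, with a black pointer at its middle; the far pan, 250 mm beyond, carries a fixed dark steel reference weight, 0.56 kg. -0.072: near pan up (empty or too light); +0.072: near pan down (load heavier than the reference). Settles within 1 s of letting go.
- module_a_mid (a point): One of two identical-looking finned aluminium modules with two round caps on top: 84 (its x) x 96 (y) x 55 mm tall, flat sides, too wide to grasp. Point: its centre, 27.5 mm above its underside. Starts on the left or right deck at random, roughly square to the station. The complete one weighs 0.7-0.95 kg, the gutted one 0.28-0.4 kg; the name does not tell which.
- module_b_mid (a point): One of two identical-looking finned aluminium modules with two round caps on top: 84 (its x) x 96 (y) x 55 mm tall, flat sides, too wide to grasp. Point: its centre, 27.5 mm above its underside. Starts on the left or right deck at random, roughly square to the station. The complete one weighs 0.7-0.95 kg, the gutted one 0.28-0.4 kg; the name does not tell which.
- module_a: The module of point module_a_mid; origin at the centre of its underside.
- module_b: The module of point module_b_mid; origin at the centre of its underside.
- weight_big: Plain steel knob weight, 48 mm across, 60 mm tall, a bystander on the station's base board behind the left deck; origin at the centre of its underside.
- weight_small: Plain steel knob weight, 38 mm across, 48 mm tall, a bystander on the station's base board behind the right deck; origin at the centre of its underside.
- foam_cup: White foam cup, 86 mm across the rim, 100 mm tall, a bystander left of the station; origin under its centre.
- mug: White mug, 80 mm across, 90 mm tall, a bystander right of the station; origin under its centre.
- screwdriver: Screwdriver lying on the table right of the station, a bystander; origin under its middle.
Not all that is in view belongs to the job. What is shaped like the module_b but orange is not meant. Leave any red look-alike of the module_a alone.

How it is judged:
On the way:
1. one module stands on the near pan, let go of, while the other is not yet in the tray (((x of module_a_mid in the frame of pan between -0.03 and 0.03 m and y of module_a_mid in the frame of pan between -0.02 and 0.02 m and z of module_a_mid in the frame of pan between 0.02 and 0.035 m and angle between module_a_mid's own z axis and vertical below 0.06 rad and linear speed of module_a below 0.02 m/s and contact force between the fingers and module_a below 0.3 N and x of module_b_mid in the frame of station above -0.07 m and z of module_b_mid in the frame of station above 0.08 m) or (x of module_b_mid in the frame of pan between -0.03 and 0.03 m and y of module_b_mid in the frame of pan between -0.02 and 0.02 m and z of module_b_mid in the frame of pan between 0.02 and 0.035 m and angle between module_b_mid's own z axis and vertical below 0.06 rad and linear speed of module_b below 0.02 m/s and contact force between the fingers and module_b below 0.3 N and x of module_a_mid in the frame of station above -0.07 m and z of module_a_mid in the frame of station above 0.08 m))), for 0.3 s.
At the end, for the whole second after the job is handed in: One module upright on the near pan (within 30 mm of its centre along the beam, 20 mm across) with the beam above 0.05 rad, so it is the heavy one; the other flat (0.07 rad) on the tray floor, its centre at station x -95 to -165 mm, y within 250 mm; both at rest (((x of module_a_mid in the frame of pan between -0.03 and 0.03 m and y of module_a_mid in the frame of pan between -0.02 and 0.02 m and z of module_a_mid in the frame of pan between 0.02 and 0.035 m and angle between module_a_mid's own z axis and vertical below 0.06 rad and value of joint beam above 0.05 rad and x of module_b_mid in the frame of station between -0.165 and -0.095 m and y of module_b_mid in the frame of station between -0.25 and 0.25 m and z of module_b_mid in the frame of station between 0.069 and 0.082 m and angle between module_b_mid's own z axis and vertical below 0.07 rad and linear speed of each of module_a, module_b below 0.02 m/s) or (x of module_b_mid in the frame of pan between -0.03 and 0.03 m and y of module_b_mid in the frame of pan between -0.02 and 0.02 m and z of module_b_mid in the frame of pan between 0.02 and 0.035 m and angle between module_b_mid's own z axis and vertical below 0.06 rad and value of joint beam above 0.05 rad and x of module_a_mid in the frame of station between -0.165 and -0.095 m and y of module_a_mid in the frame of station between -0.25 and 0.25 m and z of module_a_mid in the frame of station between 0.069 and 0.082 m and angle between module_a_mid's own z axis and vertical below 0.07 rad and linear speed of each of module_b, module_a below 0.02 m/s))); the robot touches nothing.
It fails at once if a module is tipped over (angle between any of module_a_mid, module_b_mid's own z axis and vertical above 0.7 rad).
It fails at once if a bystander is moved by more than 30 mm (distance of any of weight_big, weight_small, foam_cup, mug, screwdriver from where it was at the start of the episode above 0.03 m).
It also fails if it takes over 53 s, if anything falls off the work surface, if the arm or the gripper's body presses on something with over 40 N, if the wrist force passes 120 N, or if a joint passes its speed limit or range.

## Working session

There is one attempt and no reset: what is moved stays moved. The work goes in short steps, Python scripts to look and compute and a tool call to move; the robot and the scene stay as the last step left them, time stands still between calls to the robot, and variables do not carry over. Pictures are saved under pics/ and viewed, and the job is handed in when it is done.

Besides the shell and the picture viewer there is one more tool, called after "Request:" as name(argument=value, ...), one argument or row to a line, values as JSON. move_arm: Moves the arm, as the interface text tells. Its arguments: {"type":"object","properties":{"moves":{"type":"array"},"grip":{"type":"number"}},"required":["moves"]}

```bash
mkdir -p pics
python3 - <<'E'
from bench import sensors, eyes, ticket, models, robot
import cv2, numpy as np
s=sensors.state(); print(s)
for n in ["scene","top"]:
    f=eyes.grab_frame(n); cv2.imwrite(f"pics/{n}0.png",f["pixels"][:,:,::-1])
    print(n,f["shot"],f["K"],f["distortion"],f["R"],f["t"])
    for q in ["module_a_mid","module_b_mid","pan","deck_left","deck_right","tray","station"]:
        for d in models.pinpoint(q,f)[:3]: print(q,np.round(d["point"],4),round(d["p"],2))
E
```

```text
{'t': 0.0, 'q': array([-0.84979457,  0.50185082, -0.42680932,  1.55142545,  0.2208246 ,
        1.13826744, -0.21029113]), 'dq': array([ 0.00161873, -0.00025668, -0.00113371, -0.00029292,  0.00036578,
       -0.00061786, -0.00217526]), 'joint_efforts': array([-1.01968788e-03, -5.66581321e+01, -5.81662998e+00, -2.79126531e+01,
       -6.84891804e-02,  3.07670014e-02,  2.31135100e-04]), 'tool_pos': array([0.28701637, 0.58243505, 0.2205883 ]), 'tool_rot': array([-7.12608510e-01, -3.05920074e+00,  2.86441353e-03]), 'ft_force': array([-0.42947143, -0.50971157,  0.3749172 ]), 'ft_torque': array([-0.02552362,  0.00796249, -0.0453188 ]), 'finger_gap': 0.9992411838192472}
scene 1 [[431.59314051   0.         275.50410828]
 [  0.         431.59314051 206.07405224]
 [  0.           0.           1.        ]] [-0.03326099  0.          0.          0.          0.        ] [[-0.43752702  0.89916859  0.00812124]
 [ 0.71423582  0.35299907 -0.60436649]
 [-0.54629416 -0.25862619 -0.79666504]] [ 0.23772362 -0.3203472   1.58353557]
module_a_mid [0.5418 0.1367 0.0878] 0.58
module_b_mid [ 0.2617 -0.2601  0.0
[... 392 characters left out ...]
         0.           1.        ]] [-0.05755898  0.          0.          0.          0.        ] [[ 8.75975766e-03 -9.99959436e-01  2.09590656e-03]
 [-9.80631145e-01 -9.00053446e-03 -1.95656711e-01]
 [ 1.95667639e-01 -3.41405875e-04 -9.80670209e-01]] [-0.00269024  0.52813185  1.08349021]
module_a_mid [0.5436 0.1409 0.0865] 0.96
module_a_mid [0.3257 0.3265 0.0257] 0.81
module_b_mid [ 0.5603 -0.1942  0.0877] 0.9
module_b_mid [ 0.2605 -0.2571  0.0296] 0.82
module_b_mid [ 0.7512 -0.1305  0.0138] 0.52
pan [ 0.5623 -0.0436  0.0532] 0.95
deck_left [0.5709 0.1278 0.0576] 0.65
deck_right [ 0.5852 -0.2075  0.0635] 0.96
tray [ 0.4341 -0.0463  0.0459] 0.79
station [ 5.625e-01 -4.510e-02 -1.000e-04] 0.74
```

View pics/top0.png

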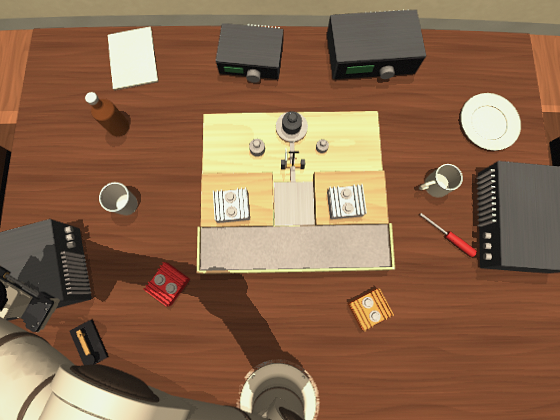

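View pics/scene0.png

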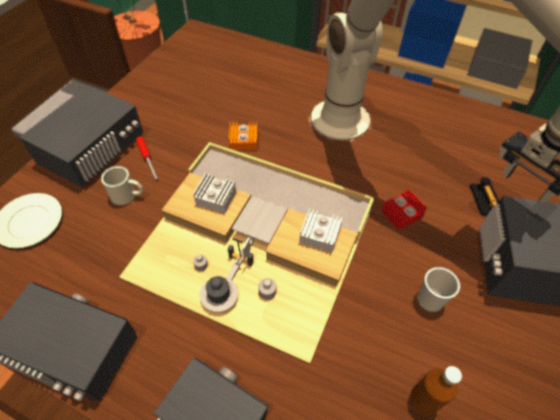

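The two silvery modules, at (231,205) and (347,202) in the top view, stand on the decks and are the ones meant. The red one at (167,284) and the orange one at (371,309) are look-alikes on the table. Next I'll rectify the picture to confirm this and measure the poses.

```bash
cat > h.py <<'E'
from bench import sensors, eyes, ticket, models, robot
import cv2, numpy as np
def rect(f,z,x0,x1,y0,y1,s=1000.):
    # rectified image: col = (y1-y)*s ; row=(x1-x)*s  (robot x up, y left)
    W=int((y1-y0)*s);H=int((x1-x0)*s)
    c,r=np.meshgrid(np.arange(W),np.arange(H))
    P=np.stack([x1-r/s,y1-c/s,np.full(c.shape,z)],-1).reshape(-1,3).astype(float)
    rv=cv2.Rodrigues(f["R"])[0]
    uv=cv2.projectPoints(P,rv,np.array(f["t"]),f["K"],np.array(f["distortion"]))[0].reshape(H,W,2).astype(np.float32)
    return cv2.remap(f["pixels"],uv[...,0],uv[...,1],cv2.INTER_CUBIC)[:,:,::-1].copy()
def grid(im,x1,y1,s,step=0.05):
    H,W=im.shape[:2]
    x=np.floor(x1/step)*step
    while (x1-x)*s<H:
        r=int((x1-x)*s); cv2.line(im,(0,r),(W,r),(255,0,0),1); cv2.putText(im,f"{x:.2f}",(0,r),0,.4,(0,0,255),1); x-=step
    y=np.floor(y1/step)*step
    while (y1-y)*s<W:
        c=int((y1-y)*s); cv2.line(im,(c,0),(c,H),(255,0,0),1); cv2.putText(im,f"{y:.2f}",(c,10),0,.4,(0,0,255),1); y-=step
    return im
E
python3 - <<'E'
from h import *
f=eyes.grab_frame("top")
cv2.imwrite("pics/r60.png",grid(rect(f,.06,.33,.69,-.34,.27,1300),.69,.27,1300))
cv2.imwrite("pics/r115.png",grid(rect(f,.115,.43,.68,-.30,.22,1500),.68,.22,1500))
for q in ["module_a_mid","module_b_mid"]:
  for d in models.masks_of(q,f)[:3]:
    m=d["mask"].astype(np.uint8); g=dict(f); g["pixels"]=np.repeat(m[:,:,None]*255,3,2)
    for z in (.115,):
      r=rect(g,z,.1,.9,-.5,.5)[:,:,0]>127
      cs=cv2.findContours(r.astype(np.uint8),0,2)[0]
      if not cs: continue
      b=cv2.minAreaRect(max(cs,key=cv2.contourArea)); print(q,d["p"],"xy",.9-b[0][1]/1000,.5-b[0][0]/1000,b[1],b[2])
E
```

```text
module_a_mid 0.96 xy 0.5403101806640624 0.13460464477539064 (93.28750610351562, 101.56159210205078) 83.8844985961914
module_a_mid 0.85 xy 0.32234716796875007 0.2981418151855469 (90.0245590209961, 97.81558990478516) 34.41836929321289
module_a_mid 0.63 xy 0.668 -0.03949999999999998 (118.0, 39.0) 90.0
module_b_mid 0.86 xy 0.5514869384765626 -0.1853259887695312 (93.26306915283203, 108.12134552001953) 85.71085357666016
module_b_mid 0.78 xy 0.26269995117187506 -0.24139996337890623 (84.97058868408203, 97.04536437988281) 63.43495178222656
```

View pics/r60.png

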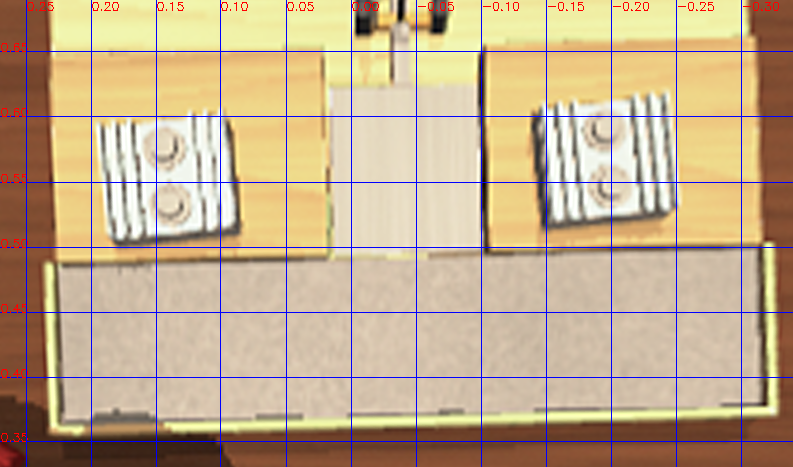

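View pics/r115.png

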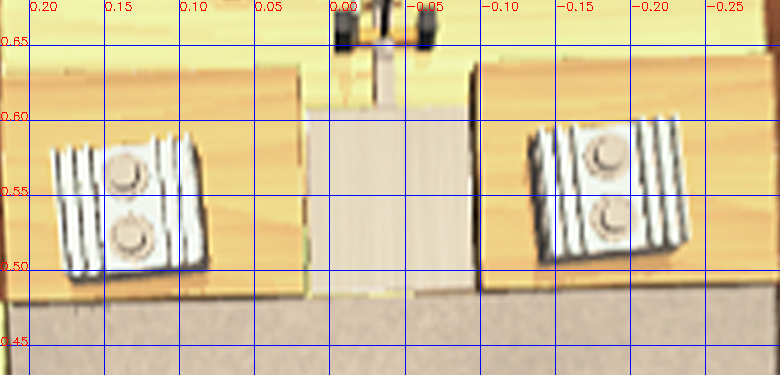

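The rectified views show a station yaw of about +0.03 rad and a pan centre near (0.561, -0.043). The left module is at about (0.543, 0.137) and the right one at about (0.557, -0.190). The networks agree on these to about 4 mm. The red and orange ones are ruled out by colour and by standing on the table. I'll push the left module onto the pan first, with the fingers half open.

Request:
move_arm(
  moves=[
    {"tx": -32.5,"ty": -18},
    {"tx": -32.5,"ty": -18},
    {"tx": -32.5,"ty": -18},
    {"tx": -32.5,"ty": -18},
    {"tx": -32.5,"ty": -18},
    {"tx": -32.5,"ty": -18},
    {"tx": -32.5,"ty": -18},
    {"tx": -32.5,"ty": -18},
    {"tx": -32.5,"ty": -18},
    {"tx": -32.5,"ty": -18},
  ],
  grip=40,
)

```text
invalid input
```

Request:
move_arm(
  moves=[
    {"turn": 7},
    {"turn": 7},
    {"turn": 7},
    {"turn": 7},
    {"turn": 7},
    {"turn": 7},
    {"turn": 7},
    {"turn": 7},
    {"turn": 6},
    {"turn": 0},
  ],
)

```text
invalid input
```

```bash
cat >> h.py <<'E'
from scipy.spatial.transform import Rotation as Ro
O=np.array([.561,-.0425]); YAW=.03
def st():
    s=sensors.state(); R=Ro.from_rotvec(s["tool_rot"]).as_matrix()
    d=s["tool_pos"][:2]-O; c,sn=np.cos(YAW),np.sin(YAW)
    p=np.array([c*d[0]+sn*d[1],-sn*d[0]+c*d[1]])
    ya=np.arctan2(R[1,1],R[0,1])-YAW
    print("t",round(s["t"],2),"station mm",np.round(p*1000,1),"z",round(s["tool_pos"][2]*1000,1),"tooly ang rel station deg",round(np.degrees(ya),2),"F",np.round(s["ft_force"],1),"q",np.round(s["q"],2),"gap",round(s["finger_gap"],2))
    return p,ya
E
python3 -c "
from h import *
st()
f=eyes.grab_frame('top'); cv2.imwrite('pics/t1.png',f['pixels'][:,:,::-1])"
```

```text
t 0.95 station mm [-254.8  633.5] z 221.7 tooly ang rel station deg 62.05 F [ 0.3 -0.3 -0.6] q [-0.85  0.5  -0.43  1.55  0.22  1.14 -0.21] gap 1.0
```

Request:
move_arm(
  moves=[
    {"tx": -32.5,"ty": -18,"tz": 0,"turn": 0},
    {"tx": -32.5,"ty": -18,"tz": 0,"turn": 0},
    {"tx": -32.5,"ty": -18,"tz": 0,"turn": 0},
    {"tx": -32.5,"ty": -18,"tz": 0,"turn": 0},
    {"tx": -32.5,"ty": -18,"tz": 0,"turn": 0},
    {"tx": -32.5,"ty": -18,"tz": 0,"turn": 0},
    {"tx": -32.5,"ty": -18,"tz": 0,"turn": 0},
    {"tx": -32.5,"ty": -18,"tz": 0,"turn": 0},
    {"tx": -32.5,"ty": -18,"tz": 0,"turn": 0},
    {"tx": -32.5,"ty": -18,"tz": 0,"turn": 0},
  ],
  grip=40,
)

```text
t: 1.83
tool_pos: [0.5001, 0.2764, 0.2219]
tool_rot: [0.713, 3.059, 0.001]
ft_force: [0.5, 0.6, 0.6]
finger_gap: 0.44
```

Request:
move_arm(
  moves=[
    {"tx": 0,"ty": 0,"tz": 0,"turn": 7},
    {"tx": 0,"ty": 0,"tz": 0,"turn": 7},
    {"tx": 0,"ty": 0,"tz": 0,"turn": 7},
    {"tx": 0,"ty": 0,"tz": 0,"turn": 7},
    {"tx": 0,"ty": 0,"tz": 0,"turn": 7},
    {"tx": 0,"ty": 0,"tz": 0,"turn": 7},
    {"tx": 0,"ty": 0,"tz": 0,"turn": 7},
    {"tx": 0,"ty": 0,"tz": 0,"turn": 7},
    {"tx": 0,"ty": 0,"tz": 0,"turn": 6},
    {"tx": 0,"ty": 0,"tz": 0,"turn": 0},
  ],
)

```text
t: 2.67
tool_pos: [0.4992, 0.2781, 0.2217]
tool_rot: [2.191, 2.252, 0.0]
ft_force: [-0.4, 1.0, 0.8]
finger_gap: 0.435
```

```bash
python3 -c "
from h import *
st()"
```

```text
t 2.67 station mm [-52.1 322.3] z 221.7 tooly ang rel station deg -0.14 F [-0.4  1.   0.8] q [-0.44  0.33 -0.14  1.76  0.05  1.05 -0.57] gap 0.43
```

Request:
move_arm(
  moves=[
    {"tx": -32,"ty": 19.5,"tz": 0,"turn": 0},
    {"tx": -32,"ty": 19.5,"tz": 0,"turn": 0},
    {"tx": 0,"ty": 0,"tz": 33,"turn": 0},
    {"tx": 0,"ty": 0,"tz": 33,"turn": 0},
    {"tx": 0,"ty": 0,"tz": 33,"turn": 0},
    {"tx": 0,"ty": 0,"tz": 20,"turn": 0},
    {"tx": 0,"ty": 0,"tz": 12,"turn": 0},
    {"tx": 0,"ty": 0,"tz": 0,"turn": 0},
  ],
)

```text
t: 3.33
tool_pos: [0.5382, 0.2145, 0.0878]
tool_rot: [-2.183, -2.257, 0.007]
ft_force: [0.3, 0.2, -0.6]
finger_gap: 0.433
```

```bash
python3 -c "
from h import *
st()
f=eyes.grab_frame('scene'); p=f['pixels'][120:330,120:400,::-1]; cv2.imwrite('pics/s2.png',cv2.resize(p,None,fx=2.5,fy=2.5))"
```

```text
t 3.33 station mm [-15.1 257.5] z 87.8 tooly ang rel station deg 0.19 F [ 0.3  0.2 -0.6] q [-0.35  0.51 -0.1   1.84  0.07  0.8  -0.45] gap 0.43
```

View pics/s2.png

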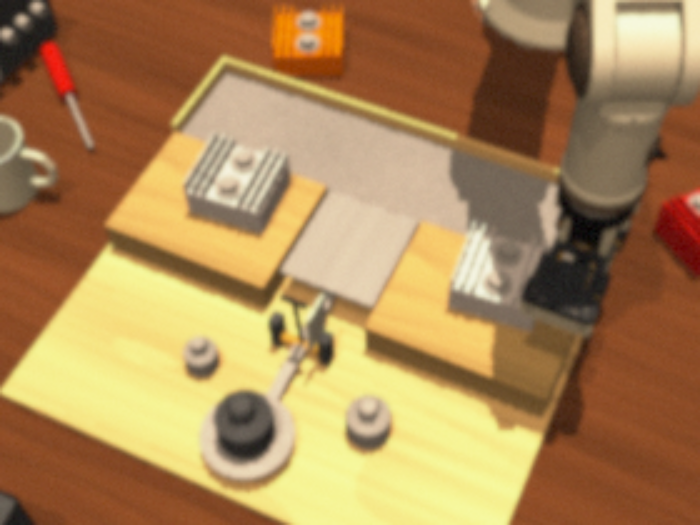

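Request:
move_arm(
  moves=[
    {"tx": -8,"ty": 0,"tz": 0,"turn": 0},
    {"tx": -8,"ty": 0,"tz": 0,"turn": 0},
    {"tx": -10,"ty": 0,"tz": 0,"turn": 0},
    {"tx": -10,"ty": 0,"tz": 0,"turn": 0},
    {"tx": -10,"ty": 0,"tz": 0,"turn": 0},
    {"tx": -10,"ty": 0,"tz": 0,"turn": 0},
    {"tx": -10,"ty": 0,"tz": 0,"turn": 0},
    {"tx": -10,"ty": 0,"tz": 0,"turn": 0},
    {"tx": -10,"ty": 0,"tz": 0,"turn": 0},
    {"tx": -10,"ty": 0,"tz": 0,"turn": 0},
  ],
)

```text
t: 4.22
tool_pos: [0.5444, 0.1204, 0.0925]
tool_rot: [2.186, 2.256, 0.007]
ft_force: [-0.0, 6.9, 4.2]
finger_gap: 0.44
```

```bash
python3 -c "
from h import *
st()
f=eyes.grab_frame('scene'); p=f['pixels'][120:330,120:400,::-1]; cv2.imwrite('pics/s3.png',cv2.resize(p,None,fx=2.5,fy=2.5))
for d in models.pinpoint('module_a_mid',f): print(d)
f=eyes.grab_frame('top')
for d in models.pinpoint('module_a_mid',f): print(d)
"
```

```text
t 4.22 station mm [-11.7 163.3] z 92.5 tooly ang rel station deg 0.1 F [-0.   6.9  4.2] q [-0.2   0.47 -0.09  1.9   0.05  0.77 -0.28] gap 0.44
{'point': [0.3267, 0.3245, 0.0325], 'p': 0.9}
{'point': [0.5407, 0.0632, 0.0865], 'p': 0.6}
{'point': [0.579, -0.2075, 0.0613], 'p': 0.54}
{'point': [0.3297, 0.3264, 0.0256], 'p': 0.57}
{'point': [0.5394, 0.0607, 0.0863], 'p': 0.55}
```

View pics/s3.png

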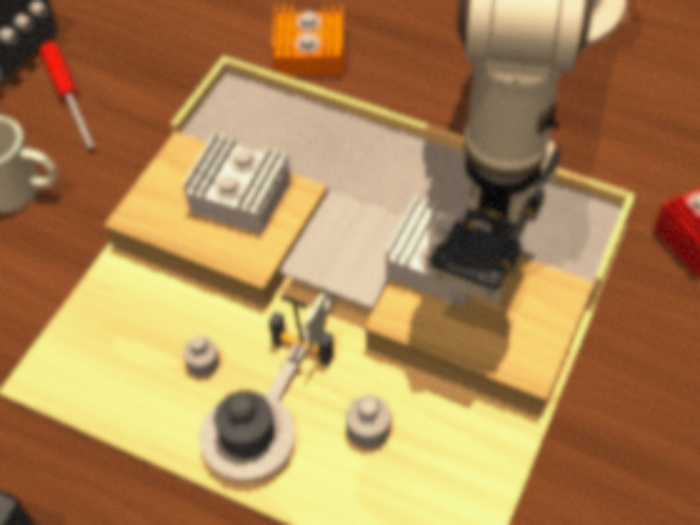

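Request:
move_arm(
  moves=[
    {"tx": -8,"ty": 1,"tz": 0,"turn": 0},
    {"tx": -8,"ty": 1,"tz": 0,"turn": 0},
    {"tx": -8,"ty": 1,"tz": 0,"turn": 0},
    {"tx": -8,"ty": 1,"tz": 0,"turn": 0},
    {"tx": -8,"ty": 1,"tz": 0,"turn": 0},
    {"tx": -8,"ty": 1,"tz": 0,"turn": 0},
    {"tx": -8,"ty": 1,"tz": 0,"turn": 0},
    {"tx": -8,"ty": 1,"tz": 0,"turn": 0},
    {"tx": -8,"ty": 1,"tz": 0,"turn": 0},
    {"tx": -8,"ty": 1,"tz": 0,"turn": 0},
  ],
)

```text
t: 5.25
tool_pos: [0.5551, 0.0389, 0.0901]
tool_rot: [-2.186, -2.255, 0.001]
ft_force: [-0.8, 4.0, -1.1]
finger_gap: 0.436
```

```bash
python3 -c "
from h import *
st()
f=eyes.grab_frame('scene'); p=f['pixels'][120:330,120:400,::-1]; cv2.imwrite('pics/s4.png',cv2.resize(p,None,fx=2.5,fy=2.5))
for d in models.pinpoint('module_a_mid',f): print(d)
f=eyes.grab_frame('top')
for d in models.pinpoint('module_a_mid',f): print(d)
"
```

```text
t 5.25 station mm [-3.5 81.6] z 90.1 tooly ang rel station deg 0.06 F [-0.8  4.  -1.1] q [-0.06  0.47 -0.07  1.9   0.04  0.77 -0.13] gap 0.44
{'point': [0.5525, -0.0206, 0.0806], 'p': 0.84}
{'point': [0.326, 0.3239, 0.0312], 'p': 0.68}
{'point': [0.3241, 0.3259, 0.0286], 'p': 0.97}
{'point': [0.5513, -0.0193, 0.0823], 'p': 0.48}
```

View pics/s4.png

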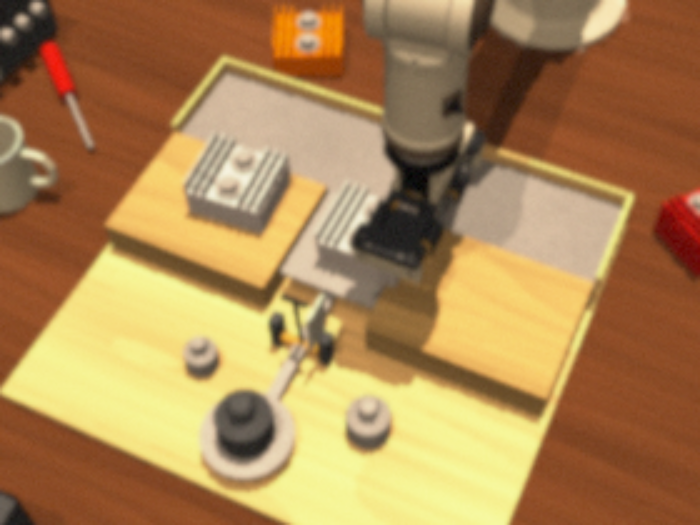

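Request:
move_arm(
  moves=[
    {"tx": -8,"ty": 1,"tz": 0,"turn": 0},
    {"tx": -8,"ty": 1,"tz": 0,"turn": 0},
    {"tx": -8,"ty": 1,"tz": 0,"turn": 0},
    {"tx": 0,"ty": 0,"tz": 0,"turn": 0},
    {"tx": 15,"ty": 0,"tz": 0,"turn": 0},
    {"tx": 25,"ty": 0,"tz": 0,"turn": 0},
    {"tx": 20,"ty": 0,"tz": -20,"turn": 0},
    {"tx": 0,"ty": 0,"tz": -40,"turn": 0},
    {"tx": 0,"ty": 0,"tz": -40,"turn": 0},
    {"tx": 0,"ty": 0,"tz": 0,"turn": 0},
  ],
)

```text
t: 6.28
tool_pos: [0.5631, 0.0759, 0.1989]
tool_rot: [2.181, 2.249, 0.016]
ft_force: [1.0, 1.1, 1.0]
finger_gap: 0.437
```

```bash
python3 -c "
from h import *
st()
f=eyes.grab_frame('scene'); p=f['pixels'][120:330,120:400,::-1]; cv2.imwrite('pics/s5.png',cv2.resize(p,None,fx=2.5,fy=2.5))
for q in ('module_a_mid','pan'):
  for d in models.pinpoint(q,f): print(d)
f=eyes.grab_frame('top'); cv2.imwrite('pics/t5.png',grid(rect(f,.11,.33,.69,-.34,.27,1300),.69,.27,1300))
for q in ('module_a_mid','pan'):
  for d in models.pinpoint(q,f): print(d)
"
```

```text
t 6.28 station mm [  5.6 118.3] z 198.9 tooly ang rel station deg 0.05 F [1.  1.1 1. ] q [-0.12  0.34 -0.08  1.81  0.03  0.98 -0.18] gap 0.44
{'point': [0.3244, 0.3248, 0.0294], 'p': 0.74}
{'point': [0.5556, -0.049, 0.0608], 'p': 0.67}
{'point': [0.5624, -0.0383, 0.0401], 'p': 0.9}
{'point': [0.5543, -0.0454, 0.0662], 'p': 0.74}
{'point': [0.3273, 0.3305, 0.0264], 'p': 0.56}
```

View pics/s5.png

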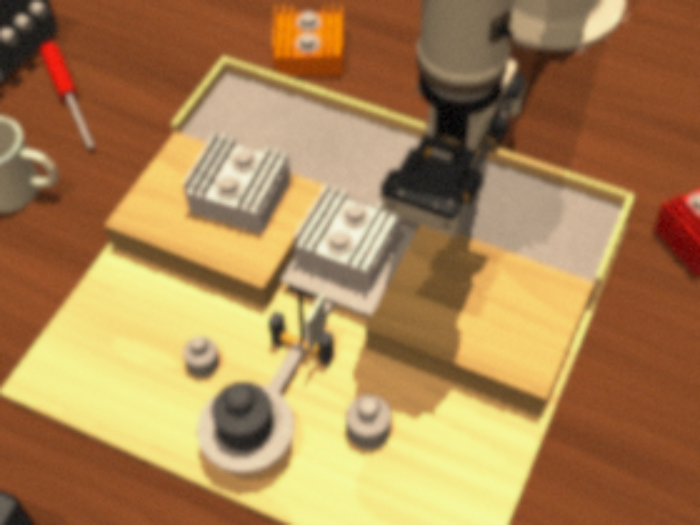

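View pics/t5.png

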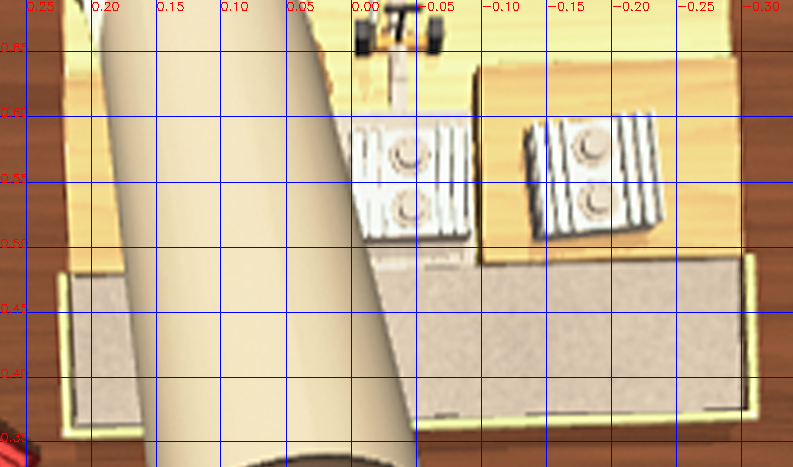

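The pan went down: the module now reads z ≈ 0.063, where the heavy case expects 0.0645, and the far pan rose. So the left module is the heavy one, and it sits within about 8 mm of the pan centre. Next, the right (light) module goes into the tray.

Request:
move_arm(
  moves=[
    {"tx": -33,"ty": 7,"tz": 0,"turn": 0},
    {"tx": -33,"ty": 7,"tz": 0,"turn": 0},
    {"tx": -33,"ty": 7,"tz": 0,"turn": 0},
    {"tx": -33,"ty": 7,"tz": 0,"turn": 0},
    {"tx": -33,"ty": 7,"tz": 0,"turn": 0},
    {"tx": -33,"ty": 7,"tz": 0,"turn": 0},
    {"tx": -33,"ty": 7,"tz": 0,"turn": 0},
    {"tx": -33,"ty": 7,"tz": 0,"turn": 0},
    {"tx": 0,"ty": 0,"tz": 0,"turn": -7},
    {"tx": 0,"ty": 0,"tz": 0,"turn": -7},
  ],
)

```text
t: 7.42
tool_pos: [0.6202, -0.1907, 0.1883]
tool_rot: [-1.895, -2.503, 0.005]
ft_force: [0.0, 0.5, 0.1]
finger_gap: 0.435
```

Request:
move_arm(
  moves=[
    {"tx": 0,"ty": 0,"tz": 0,"turn": -7},
    {"tx": 0,"ty": 0,"tz": 0,"turn": -7},
    {"tx": 0,"ty": 0,"tz": 0,"turn": -7},
    {"tx": 0,"ty": 0,"tz": 0,"turn": -7},
    {"tx": 0,"ty": 0,"tz": 0,"turn": -7},
    {"tx": 0,"ty": 0,"tz": 0,"turn": -7},
    {"tx": 0,"ty": 0,"tz": 0,"turn": -7},
    {"tx": 0,"ty": 0,"tz": 0,"turn": -7},
    {"tx": 0,"ty": 0,"tz": 0,"turn": -7},
    {"tx": 0,"ty": 0,"tz": 0,"turn": -7},
  ],
)

```text
t: 8.25
tool_pos: [0.6206, -0.1865, 0.1886]
tool_rot: [-0.107, -3.137, -0.001]
ft_force: [-0.1, -0.1, -0.4]
finger_gap: 0.434
```

Request:
move_arm(
  moves=[
    {"tx": 0,"ty": 0,"tz": 0,"turn": -6},
    {"tx": 0,"ty": 0,"tz": 0,"turn": 0},
  ],
)

```text
t: 8.42
tool_pos: [0.6206, -0.1867, 0.1887]
tool_rot: [0.053, -3.138, -0.002]
ft_force: [-0.6, -0.3, -0.4]
finger_gap: 0.436
```

```bash
python3 -c "
from h import *
st()
f=eyes.grab_frame('scene'); p=f['pixels'][120:330,120:400,::-1]; cv2.imwrite('pics/s6.png',cv2.resize(p,None,fx=2.5,fy=2.5))
for q in ('module_a_mid','pan'):
  for d in models.pinpoint(q,f): print(d)
f=eyes.grab_frame('top'); cv2.imwrite('pics/t6.png',grid(rect(f,.09,.33,.69,-.34,.27,1300),.69,.27,1300))
for q in ('module_a_mid','pan'):
  for d in models.pinpoint(q,f): print(d)
"
```

```text
t 8.42 station mm [  55.2 -145.9] z 188.7 tooly ang rel station deg 90.23 F [-0.6 -0.3 -0.4] q [ 0.48  0.52 -0.32  1.59  0.18  1.07  1.72] gap 0.44
{'point': [0.5589, -0.0462, 0.0623], 'p': 0.85}
{'point': [0.3247, 0.3237, 0.0305], 'p': 0.57}
{'point': [0.5618, -0.0401, 0.0407], 'p': 0.9}
{'point': [0.5619, -0.0425, 0.0033], 'p': 0.7}
{'point': [0.5555, -0.0452, 0.0622], 'p': 0.85}
{'point': [0.3279, 0.3256, 0.0241], 'p': 0.61}
```

View pics/s6.png

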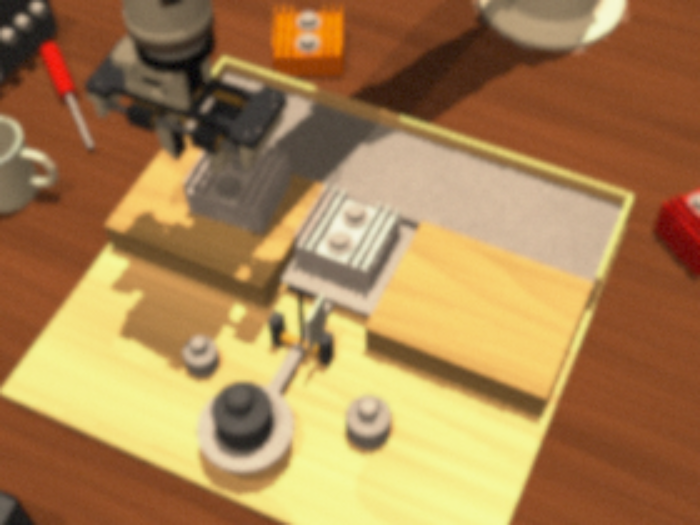

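View pics/t6.png

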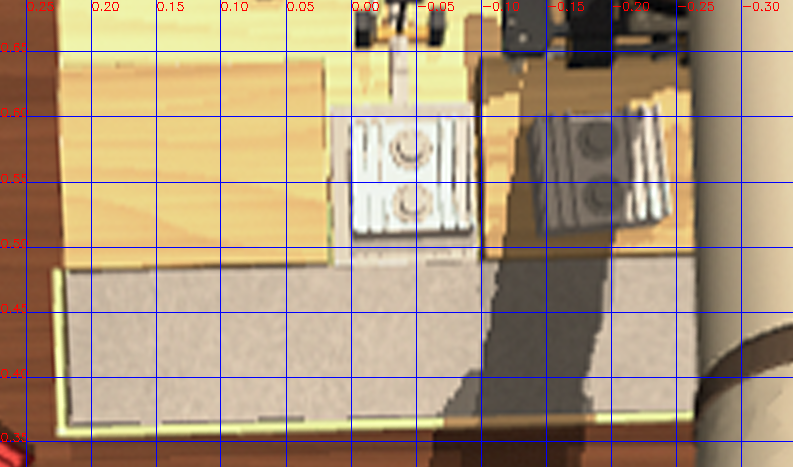

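Request:
move_arm(
  moves=[
    {"tx": -7,"ty": -3,"tz": 0,"turn": 0},
    {"tx": 0,"ty": 0,"tz": 30,"turn": 0},
    {"tx": 0,"ty": 0,"tz": 30,"turn": 0},
    {"tx": 0,"ty": 0,"tz": 25,"turn": 0},
    {"tx": 0,"ty": 0,"tz": 14,"turn": 0},
    {"tx": 0,"ty": 0,"tz": 0,"turn": 0},
  ],
)

```text
t: 9.22
tool_pos: [0.6264, -0.1886, 0.0877]
tool_rot: [0.048, -3.135, -0.003]
ft_force: [-0.3, 1.1, 0.4]
finger_gap: 0.435
```

```bash
python3 -c "
from h import *
st()
f=eyes.grab_frame('scene'); p=f['pixels'][120:330,120:400,::-1]; cv2.imwrite('pics/s7.png',cv2.resize(p,None,fx=2.5,fy=2.5))
"
```

```text
t 9.22 station mm [  60.9 -148. ] z 87.7 tooly ang rel station deg 90.04 F [-0.3  1.1  0.4] q [ 0.46  0.64 -0.29  1.64  0.22  0.9   1.69] gap 0.44
```

View pics/s7.png

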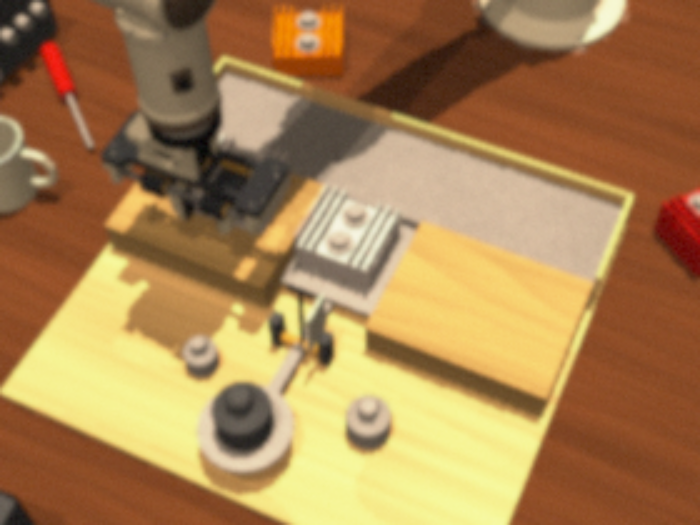

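Clear of both modules. Pushing towards the tray.

Request:
move_arm(
  moves=[
    {"tx": 7,"ty": 0,"tz": 0,"turn": 0},
    {"tx": 7,"ty": 0,"tz": 0,"turn": 0},
    {"tx": 7,"ty": 0,"tz": 0,"turn": 0},
    {"tx": 7,"ty": 0,"tz": 0,"turn": 0},
    {"tx": 7,"ty": 0,"tz": 0,"turn": 0},
    {"tx": 7,"ty": 0,"tz": 0,"turn": 0},
    {"tx": 7,"ty": 0,"tz": 0,"turn": 0},
    {"tx": 7,"ty": 0,"tz": 0,"turn": 0},
    {"tx": 7,"ty": 0,"tz": 0,"turn": 0},
    {"tx": 7,"ty": 0,"tz": 0,"turn": 0},
  ],
)

```text
t: 10.1
tool_pos: [0.5581, -0.1914, 0.0916]
tool_rot: [-0.048, 3.141, 0.0]
ft_force: [2.3, -0.3, 1.8]
finger_gap: 0.436
```

Request:
move_arm(
  moves=[
    {"tx": 7,"ty": 0,"tz": 0,"turn": 0},
    {"tx": 7,"ty": 0,"tz": 0,"turn": 0},
    {"tx": 7,"ty": 0,"tz": 0,"turn": 0},
    {"tx": 7,"ty": 0,"tz": 0,"turn": 0},
    {"tx": 7,"ty": 0,"tz": 0,"turn": 0},
    {"tx": 7,"ty": 0,"tz": 0,"turn": 0},
    {"tx": 7,"ty": 0,"tz": 0,"turn": 0},
    {"tx": 0,"ty": 0,"tz": 0,"turn": 0},
  ],
)

```text
t: 10.77
tool_pos: [0.5075, -0.1931, 0.0913]
tool_rot: [0.047, -3.139, -0.0]
ft_force: [0.6, -0.4, -1.1]
finger_gap: 0.435
```

```bash
python3 -c "
from h import *
st()
f=eyes.grab_frame('scene'); p=f['pixels'][120:330,120:400,::-1]; cv2.imwrite('pics/s8.png',cv2.resize(p,None,fx=2.5,fy=2.5))
for d in models.pinpoint('module_a_mid',f): print(d)
"
```

```text
t 10.77 station mm [ -58. -149.] z 91.3 tooly ang rel station deg 90.01 F [ 0.6 -0.4 -1.1] q [ 0.56  0.47 -0.31  1.93  0.2   0.78  1.74] gap 0.44
{'point': [0.5547, -0.0487, 0.0624], 'p': 0.79}
{'point': [0.3232, 0.3263, 0.0293], 'p': 0.73}
```

View pics/s8.png

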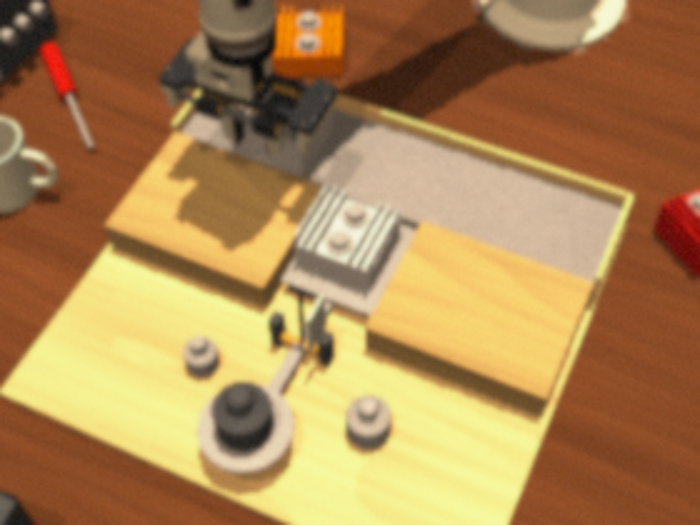

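Request:
move_arm(
  moves=[
    {"tx": 6,"ty": 0,"tz": 0,"turn": 0},
    {"tx": 6,"ty": 0,"tz": 0,"turn": 0},
    {"tx": 6,"ty": 0,"tz": 0,"turn": 0},
    {"tx": 0,"ty": 0,"tz": 0,"turn": 0},
    {"tx": -12,"ty": 0,"tz": 0,"turn": 0},
    {"tx": -25,"ty": 0,"tz": -5,"turn": 0},
    {"tx": -30,"ty": 0,"tz": -20,"turn": 0},
    {"tx": -30,"ty": 0,"tz": -35,"turn": 0},
    {"tx": 0,"ty": -20,"tz": -35,"turn": 0},
    {"tx": 0,"ty": -30,"tz": -25,"turn": 0},
  ],
)

```text
t: 11.7
tool_pos: [0.59, -0.2358, 0.2107]
tool_rot: [-0.061, 3.139, 0.004]
ft_force: [1.4, -0.7, -0.5]
finger_gap: 0.438
```

Request:
move_arm(
  moves=[
    {"tx": -20,"ty": -30,"tz": 0,"turn": 0},
    {"tx": -20,"ty": -30,"tz": 0,"turn": 0},
    {"tx": 0,"ty": 0,"tz": 0,"turn": 0},
    {"tx": 0,"ty": 0,"tz": 0,"turn": 0},
  ],
)

```text
t: 12.03
tool_pos: [0.628, -0.3016, 0.2064]
tool_rot: [0.043, -3.138, -0.001]
ft_force: [-0.1, 0.7, -0.4]
finger_gap: 0.431
```

```bash
python3 -c "
from h import *
st()
def stn(p):
    d=np.array(p[:2])-O; return np.round(1000*np.array([d[0]+YAW*d[1],d[1]-YAW*d[0],p[2]]),1)
f=eyes.grab_frame('scene'); p=f['pixels'][120:330,120:400,::-1]; cv2.imwrite('pics/s9.png',cv2.resize(p,None,fx=2.5,fy=2.5))
g=eyes.grab_frame('top'); cv2.imwrite('pics/t9.png',grid(rect(g,.10,.33,.69,-.34,.27,1300),.69,.27,1300))
for h in (f,g):
 for q in ('module_a_mid','module_b_mid','pan'):
  for d in models.pinpoint(q,h): print(q,stn(d['point']),d['p'])
"
```

```text
t 12.03 station mm [  59.2 -261. ] z 206.4 tooly ang rel station deg 89.84 F [-0.1  0.7 -0.4] q [ 0.6   0.58 -0.29  1.43  0.18  1.15  1.88] gap 0.43
module_a_mid [-2.2 -4.7 61.6] 0.95
module_a_mid [-223.8  374.    29.7] 0.85
module_b_mid [-307.1 -207.3   29.4] 0.66
module_b_mid [-131.9 -146.5   74. ] 0.58
pan [ 3.   5.6 39. ] 0.7
pan [-2.7 -3.7 63.1] 0.31
module_a_mid [-222.   377.7   28.3] 0.82
module_a_mid [-6.7 -2.1 64.6] 0.79
module_b_mid [-309.3 -208.3   30.6] 0.76
module_b_mid [-126.5 -144.9   79.7] 0.73
module_b_mid [-4.4 -4.7 62.5] 0.68
pan [183.3 103.8  13.7] 0.75
pan [1.1 1.1 0.4] 0.23
```

View pics/s9.png

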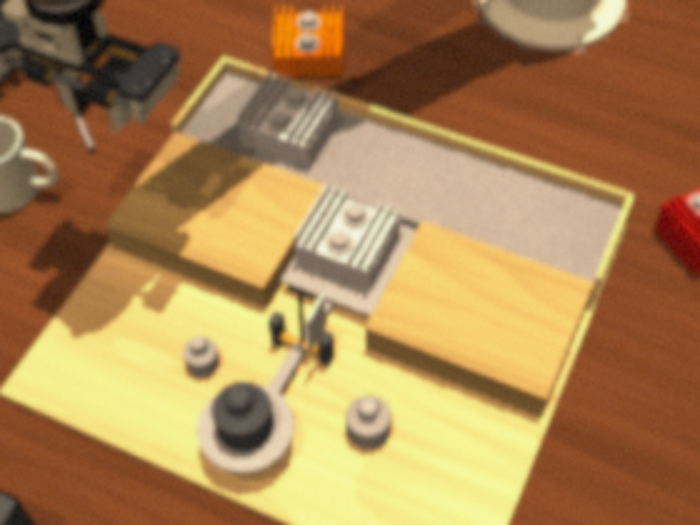

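View pics/t9.png

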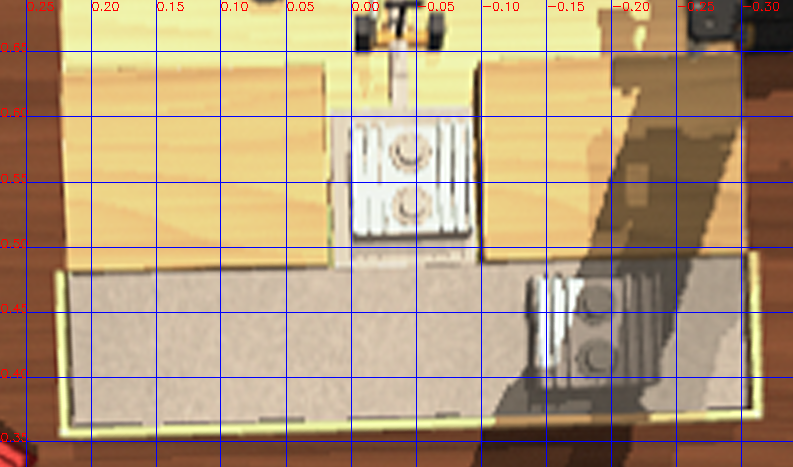

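```bash
python3 -c "
from bench import ticket
print(ticket.hand_in())"
```

```text
the job is handed in; nothing more can be done
None
```

The job is done and handed in at about 12 s of the 53 s allowed; the hand-in gives no verdict.

- **Weighing:** I pushed the left-deck module onto the near pan with half-open fingers and let go. The pan sank, so this is the heavy module, and I left it there. The right-deck module was still on its deck at that point.
- **Reject tray:** I then pushed the right-deck module off its deck towards the robot, into the reject tray.
- **Last check, heavy module:** its centre is about 5 mm from the pan centre along the beam and 4 mm across, at z ≈ 62–65 mm (64.5 expected with the pan down). I did not read the beam angle directly; the pan height and the raised far pan show it is down.
- **Last check, light module:** it lies at station x ≈ -129, y ≈ -146 mm, at z ≈ 74–80 mm (75.5 expected), so it is on the tray floor and clear of the deck edge.
- **Bystanders and arm:** the two weights looked unmoved in the last pictures. I did not measure any bystander, but the arm went near none of them below about 200 mm. The arm ended clear of everything.
- **Disagreements:** the pan's centre came out about 5 mm apart between readings, and a few detections were of the red and orange look-alikes, which I ignored. The first two move calls were refused as invalid because I left out some of the numbers, so nothing moved on those.

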